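# Set and clamp the length stop of the rod gauge

## Task

Set the cut-off length on the colour-rod gauge: slide the blue upright stop along its slots until the white index line on its pointer stands at the red line of the yellow marker, then turn the orange wing knob clockwise until the plate is firmly clamped. Tighten by feel: stop when it is snug and do not force the knob; leave the cup, jar, rod and wax cake where they are.

Things in the scene. Friction and masses are not known exactly. Their poses are not given: they have to be found in the camera images.
- gauge: the rod gauge, an aluminium bed 130 mm (its x) by 340 mm (its y) by 12 mm thick, fixed on the bench; origin at the centre of its underside, z up. A rod trough runs along its far (+x) side and a dark scoring block 45 mm high stands at its -y end; the scale strip lies along its near (-x) edge
- stop_plate: steel plate 62 (x) by 190 (y) by 6 mm with two slots along y, lying on the bed; slides only along the gauge's y: 85 mm of travel; it starts within 25 mm of its +y end, has about 6 N of friction and stays where it is left. Origin at the centre of its underside, axes as the gauge's. At y = -85 mm it carries the blue upright stop, 10 mm thick (y), x from -30 to +40 mm
- stop_top (a point): centre of the top edge of the blue upright stop (70 mm above the bench, 10 mm thick along y), where it is best gripped; clear for fingers on both sides down to 40 mm below this point; axes as the gauge's
- index (a point): near end of the white index line on the black pointer of the stop plate, at the height of the scale; moves with the plate
- mark: yellow marker 12 mm square on the scale strip of the gauge, with a red line across its middle; fixed; axes as the gauge's
- mark_line (a point): middle of the red line on the yellow marker; the index is at the mark when it has the same position as this along the gauge's y axis
- clamp: the fixed upright stud, through one slot of the plate, that carries the wing knob; origin at the bench's level on the knob's axis
- knob_grip (a point): middle of the orange wing of the knob, on its axis, 58 mm above the bench: the wing is a flat bar 46 mm long (this frame's x), 10 mm thick (its y) and 32 mm high (z from -22 to +10 mm about this point), so it is pinched from above across its thickness; the hub below the wing is 19 mm across
- knob (a joint): angle of the wing knob, rad; grows clockwise seen from above, which tightens. Starts loose, 0.1 to 0.3; can turn to 2.2. The washer meets the plate somewhere between 0.5 and 1.3, differently each time. Loose it turns with a steady 0.25 N m; from there the torque rises, by 0.06 to 0.1 N m per 0.1 rad. 0.15 to 0.3 rad past the first rise is right; 0.4 is too much. It holds where left
- washer: steel washer 24 mm across under the knob, turning with it; it sinks as the knob is tightened and presses on the plate round the slot, so clamping it (20 to 60 N is a good clamp; more is overtight); origin at its underside's centre
- steel_cup: dark steel cup, 66 mm across, 38 mm high, standing loose behind the gauge; not to be moved; origin at the centre of its underside
- frit_jar: jar with a dark lid, 60 mm across, 90 mm high, standing loose behind the gauge; not to be moved; origin at the centre of its underside
- colour_rod: blue glass rod 150 mm long, 12 mm thick, lying loose at the right-hand end of the gauge (long along its own y); not to be moved; origin at the middle of its underside
- wax_cake: yellow round wax cake, 68 mm across, 21 mm high, lying loose to the left of the gauge; not to be moved; origin at the centre of its underside
Mind the look-alikes: they are no part of the job. Of the things shaped like the clamp, the orange one is meant.

How it is judged:
By the outcome, as a careful person would: the job done as asked, in the order asked, and still so for the second after the job is handed in, with the robot touching nothing.
It also fails if it takes over 59 s, if anything falls off the work surface, if the arm or the gripper's body presses on something with over 40 N, if the wrist force passes 120 N, or if a joint passes its speed limit or range.

## Robot

A 6-joint arm with a two-finger parallel gripper is mounted at the origin on a cart in front of the work surface, level with it; the furniture and walls round the work are solid. World frame = base frame: x ahead of the robot, y to its left, z up, the work surface at z = 0. Lengths are in m, angles in rad, forces in N, time in s.
With the tool pointing down it reaches from about 0.35 to 0.975 m from the base axis. Payload 4.9 kg.
Tool frame: the origin (TCP) lies midway between the tips of the shut fingers; the grasp point (between the pads) lies 19 mm behind it; z points along the fingers, y is the direction in which the jaws open and shut (so a half turn about z gives the same grasp; the last joint's range is limited). The gripper opens to 85 mm and grips with 20 to 120 N. Pads are 22 mm wide; open, the fingers measure 114 mm over their backs; the gripper's body (76 mm by 85 mm) begins 54 mm behind the grasp point. The pads swing forward as they close: fully open they stand 13 mm farther back than shut.
Start: joints at [1.196, 0.053, 1.613, -0, 1.476, -0.119], TCP at [0.158, 0.605, 0.231] pointing down, gripper open.
Joint ranges: [-3.01, 3.01], [-1.01, 2.22], [0.06, 2.58], [-1.02, 4.17], [0.09, 2.62], [-3.14, 3.14]. Speed limits (rad/s): [2.57, 2.57, 3.14, 3.14, 3.14, 3.14].

## Interface

Orientations are given as a rotation vector (axis times angle).
In Python, from station import ctrl gives the robot as it stands.
- The arm moves only by the tool play_rows, never from a script. Its argument "motion" is a list that holds one entry, the list of rows, each a list of 7 numbers: the closure, from -1 (fully open) to 1 (shut), then the shift along the tool's x, y, z in cm, then the turn, a rotation vector about the tool's x, y, z in degrees. A call has 1 to 20 rows; each row is the pose to reach, as a shift and turn from the pose measured when the call began, along the tool's axes at that moment; what a row does not reach only later rows make up. A row lasts 1/8 s, in which the tool goes at most 62.5 mm and 10.7 degrees, less where a joint would pass 70% of its speed; a pose out of reach is approached as far as the arm can. A call with a gripper value outside its range is refused whole. The fingers move at their own pace and stop on an object; "newtons" is the grip in N (left out, the last holds). Time passes only in rows, so rows that repeat a pose let the fingers close. It gives the time, the measured TCP pose, the force and the opening at its end, in the units of the state.
- ctrl.get_obs(): the state, without advancing time (a new reading comes with each control period).
- ctrl.get_image(name): name is "scene" or "top" or "wrist"; returns a dict with "color" (384x512x3 uint8, red, green, blue), "mtx" (3x3 intrinsics, pixels), "D" ([k1, k2, p1, p2, k3] as OpenCV has them; the pictures are not rectified), "T" (4x4, takes a point from camera to world coordinates). Camera axes: x right, y up, looking along -z (the intrinsics and any distortion apply to the point x, -y, -z); pixel columns grow to the right and rows downward; lengths in m; the calibration is good to about 2 mm. A picture is of the moment at which its call begins. There is no depth.
- ctrl.finish_job(): hands the job in, once; it reports no verdict.
The state is a dict: "t": time; "q": joint angles; "dq": joint speeds; "effort": joint torques, N m; "tool_pos": TCP position; "tool_rot": TCP orientation; "contact_force": force on the tool from outside, world axes, zero at the start; "wrist_torque": the same for the moment, N m; "opening": finger opening in m.
Only numpy, scipy, OpenCV 4.12 (cv2) and the standard library are available. Lean on these libraries where they do the work, as an engineer would, in place of code of your own. Each camera call takes 0.05 s, during which the arm holds its last target.

## Working session

There is one attempt and no reset: what is moved stays moved. The work goes in short steps, Python scripts to look and compute and a tool call to move; the robot and the scene stay as the last step left them, time stands still between calls to the robot, and variables do not carry over. Pictures are saved under pics/ and viewed, and the job is handed in when it is done.

Besides the shell and the picture viewer there is one more tool, called after "Emit:" as name([rows], argument=value, ...), one row to a line, values as JSON. play_rows: Moves the arm, as the interface text tells. Its arguments: {"type":"object","properties":{"motion":{"type":"array"},"newtons":{"type":"number"}},"required":["motion"]}

```bash
ls; mkdir -p pics; cat > h.py <<'E'
import numpy as np,cv2
from station import ctrl
def grab(n,tag):
    im=ctrl.get_image(n); np.savez(f'pics/{tag}.npz',**{k:np.array(v) for k,v in im.items()})
    cv2.imwrite(f'pics/{tag}.png',cv2.cvtColor(im['color'],cv2.COLOR_RGB2BGR)); return im
def load(tag): return dict(np.load(f'pics/{tag}.npz'))
def ray(im,u,v):
    p=cv2.undistortPoints(np.array([[[u,v]]],float),im['mtx'],im['D'])[0,0]
    T=im['T']; return T[:3,3],T[:3,:3]@np.array([p[0],-p[1],-1.])
def onz(im,u,v,z):
    o,d=ray(im,u,v); return o+d*(z-o[2])/d[2]
def proj(im,P):
    T=im['T'];c=T[:3,:3].T@(np.array(P,float)-T[:3,3]); c=np.array([c[0],-c[1],-c[2]])
    return cv2.projectPoints(c[None],np.zeros(3),np.zeros(3),im['mtx'],im['D'])[0][0,0]
def tri(rs):
    A=np.zeros((3,3));b=np.zeros(3)
    for o,d in rs:
        d=d/np.linalg.norm(d);M=np.eye(3)-np.outer(d,d);A+=M;b+=M@o
    return np.linalg.solve(A,b)
E
python3 - <<'E'
from h import *
for n in ['scene','top','wrist']: 
    im=grab(n,n+'0'); print(n,im['T'][:3,3].round(3))
o=ctrl.get_obs(); print({k:np.round(v,3) for k,v in o.items()})
E
```

```text
pics
scene [-0.101 -0.69   0.47 ]
top [ 0.481 -0.151  1.13 ]
wrist [0.091 0.623 0.371]
{'t': np.float64(0.15), 'q': array([ 1.196,  0.053,  1.614, -0.   ,  1.476, -0.119]), 'dq': array([ 0.001, -0.001, -0.005, -0.002,  0.001,  0.001]), 'effort': array([ 1.0000e-03, -3.9425e+01, -3.7072e+01, -0.0000e+00,  5.0000e-03,
        0.0000e+00]), 'tool_pos': array([0.158, 0.604, 0.23 ]), 'tool_rot': array([-4.010e-01, -3.116e+00,  2.000e-03]), 'contact_force': array([ 0.065,  0.294, -0.203]), 'wrist_torque': array([-0.01 , -0.034,  0.02 ]), 'opening': np.float64(0.085)}
```

View pics/scene0.png

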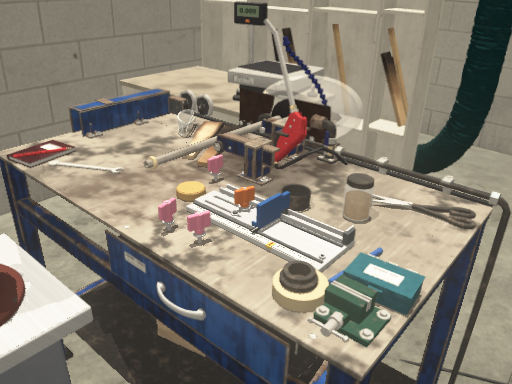

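View pics/top0.png

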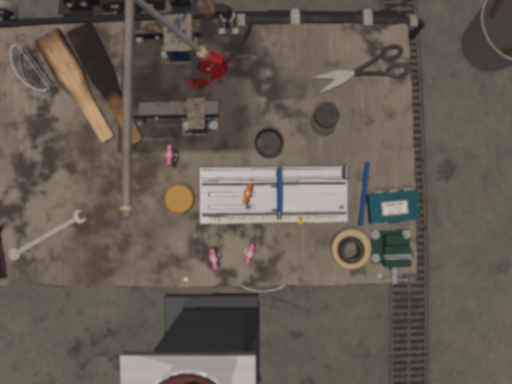

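View pics/wrist0.png

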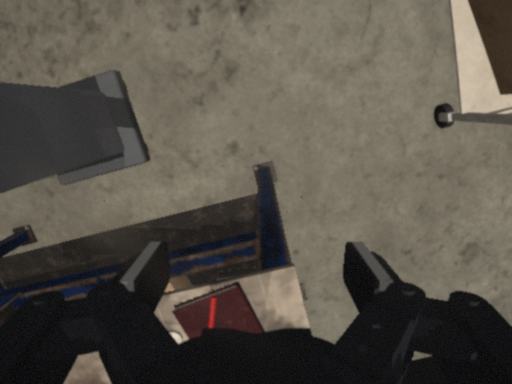

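The orange wing is at top (248,193). The pink look-alikes are at (170,154), (214,258) and (249,253). Only the orange one stands on the gauge. Next I'll enlarge it to confirm.

```bash
python3 - <<'E'
import cv2
a=cv2.imread('pics/top0.png')[155:235,190:360]; a=cv2.resize(a,None,fx=4.6,fy=4.6,interpolation=cv2.INTER_CUBIC)
b=cv2.imread('pics/scene0.png')[160:270,140:360]; b=cv2.resize(b,None,fx=3.6,fy=3.6,interpolation=cv2.INTER_CUBIC)
cv2.imwrite('pics/c1.png',a);cv2.imwrite('pics/c2.png',b)
E
```

```text
(no output)
```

View pics/c1.png

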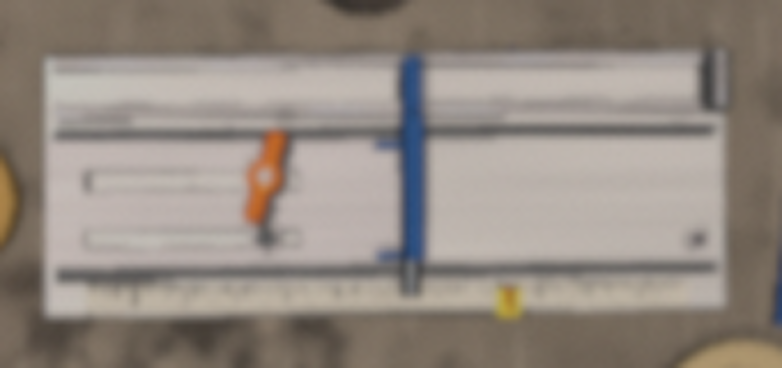

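View pics/c2.png

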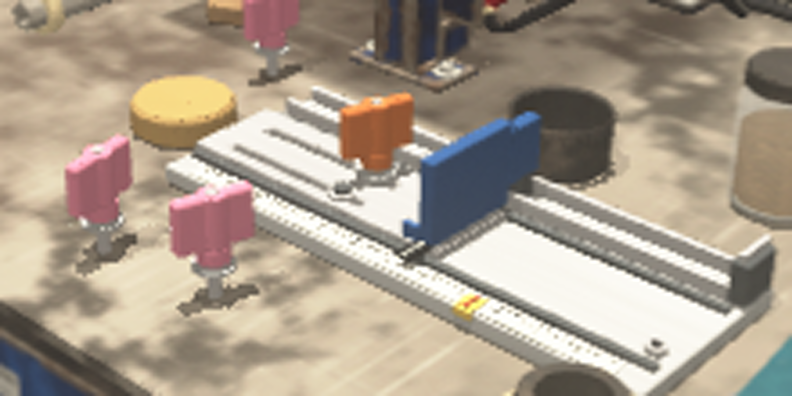

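The crop confirms it: the orange wing is the one on the bed, the blue stop is at top x≈280, and the yellow mark is at (300,220). Now I'll measure the positions.

```bash
python3 - <<'E'
from h import *
im=load('top0'); sc=load('scene0')
hsv=cv2.cvtColor(im['color'],cv2.COLOR_RGB2HSV)
def m(lo,hi,box,hs=hsv):
    k=cv2.inRange(hs,lo,hi); z=np.zeros_like(k); x0,y0,x1,y1=box; z[y0:y1,x0:x1]=k[y0:y1,x0:x1]
    ys,xs=np.nonzero(z); return xs,ys
xs,ys=m((20,120,120),(35,255,255),(290,212,310,228)); print('yellow',xs.mean(),ys.mean(),len(xs)); print(onz(im,xs.mean(),ys.mean(),.0125))
xs,ys=m((5,150,120),(18,255,255),(238,178,260,208)); c=np.c_[xs,ys].astype(np.float32); print('orange',c.mean(0),len(xs)); print(onz(im,*c.mean(0),.068))
r=cv2.minAreaRect(c); b=cv2.boxPoints(r); print(r,[onz(im,*p,.068).round(4) for p in b])
xs,ys=m((100,120,40),(125,255,255),(270,160,290,215)); c=np.c_[xs,ys].astype(np.float32); print('blue',c.mean(0),len(xs),c.min(0),c.max(0)); print(onz(im,*c.mean(0),.07))
# gauge outline corners from crop
for u,v in [(45,57),(726,50),(726,308),(45,318)]: print(onz(im,190+u/4.6,155+v/4.6,.012).round(4))
hs=cv2.cvtColor(sc['color'],cv2.COLOR_RGB2HSV)
xs,ys=m((20,130,120),(35,255,255),(262,238,282,252),hs); print('sc yellow',xs.mean(),ys.mean(),onz(sc,xs.mean(),ys.mean(),.0125))
E
```

```text
yellow 300.16 220.88 25
[ 0.45860067 -0.26318527  0.0125    ]
orange [247.70175 192.64912] 57
[ 0.52238534 -0.1444269   0.068     ]
((247.91537475585938, 192.97691345214844), (4.560701370239258, 18.94445037841797), 15.255120277404785) [array([ 0.5032, -0.1345,  0.068 ]), array([ 0.5428, -0.1458,  0.068 ]), array([ 0.5401, -0.1553,  0.068 ]), array([ 0.5005, -0.144 ,  0.068 ])]
blue [279.03732 188.94029] 134 [277. 168.] [281. 210.]
[ 0.5295741  -0.21252894  0.07      ]
[ 0.5838 -0.0347  0.012 ]
[ 0.5836 -0.3757  0.012 ]
[ 0.4545 -0.373   0.012 ]
[ 0.4538 -0.0338  0.012 ]
sc yellow 268.29411764705884 245.76470588235293 [ 0.45163171 -0.2695239   0.0125    ]
```

```bash
python3 - <<'E'
from h import *
from scipy.spatial.transform import Rotation as R
o=ctrl.get_obs(); M=R.from_rotvec(o['tool_rot']).as_matrix(); print(M.round(3)); print(o['tool_pos'])
w=load('wrist0'); print('cam in tool',(M.T@(w['T'][:3,3]-o['tool_pos'])).round(4)); print((M.T@w['T'][:3,:3]).round(3))
tgt=np.array([0.50,-0.235,0.22]); d=M.T@(tgt-o['tool_pos']); print(d*100)
# turn to make tool x axis = -world x , y=world y
for ax in (-1,1):
    G=np.array([[ax,0,0],[0,-ax,0],[0,0,-1]]).T.astype(float)
    print(ax,np.degrees(R.from_matrix(M.T@G).as_rotvec()))
E
```

```text
[[-0.967  0.253 -0.001]
 [ 0.253  0.967 -0.001]
 [ 0.    -0.002 -1.   ]]
[0.15795639 0.60421545 0.23033513]
cam in tool [ 0.0695  0.0005 -0.1408]
[[ 0.001  0.961  0.277]
 [ 1.    -0.001  0.001]
 [ 0.001  0.277 -0.961]]
[-54.32460652 -72.53533282   1.13786269]
-1 [ -0.08841958  -0.02193091 -14.65565178]
1 [-3.18178174e-02  1.28280937e-01  1.65344297e+02]
```

```bash
python3 - <<'E'
from h import *
from scipy.spatial.transform import Rotation as R
t,s=load('top0'),load('scene0')
print('rod tip',tri([ray(t,126,210),ray(s,148,161)]))
print('clampcorner',tri([ray(t,190,125),ray(s,258,178)]))
o=ctrl.get_obs(); M=R.from_rotvec(o['tool_rot']).as_matrix()
for tgt in ([.40,.33,.25],[0.44,.1,.25],[0.50,-0.235,0.25]): print((M.T@(np.array(tgt)-o['tool_pos'])*100).round(2))
E
```

```text
rod tip [0.48681407 0.12572658 0.05716374]
clampcorner [ 0.69635055 -0.02108772 -0.01079049]
[-30.35 -20.41  -1.94]
[-40.04 -41.65  -1.91]
[-54.32 -72.54  -1.86]
```

Emit:
play_rows([
  [[-1,-6,-4,-0.4,0,0,0],[-1,-12,-8,-0.8,0,0,0],[-1,-18,-12,-1.2,0,0,0],[-1,-24,-16,-1.6,0,0,0],[-1,-30,-20.4,-1.9,0,0,-4],[-1,-32.4,-25.7,-1.9,0,0,-8],[-1,-35,-31,-1.9,0,0,-12],[-1,-37.5,-36.3,-1.9,0,0,-14.6],[-1,-40,-41.6,-1.9,0,0,-14.6],[0.1,-42.4,-46.8,-1.9,0,0,-14.6],[0.1,-44.8,-52,-1.9,0,0,-14.6],[0.1,-47.2,-57,-1.9,0,0,-14.6],[0.1,-49.5,-62,-1.9,0,0,-14.6],[0.1,-52,-67.3,-1.9,0,0,-14.6],[0.1,-54.3,-72.5,-1.9,0,0,-14.6],[0.1,-54.3,-72.5,-1.9,0,0,-14.6],[0.1,-54.3,-72.5,-1.9,0,0,-14.6],[0.1,-54.3,-72.5,-1.9,0,0,-14.6]],
])

```text
t: 2.4
tool_pos: [0.4998, -0.2334, 0.2503]
tool_rot: [0.001, -3.141, 0.002]
contact_force: [0.4, -0.2, 0.2]
opening: 0.0383
```

```bash
python3 - <<'E'
from h import *
im=grab('wrist','w1')
o=ctrl.get_obs(); print({k:np.round(o[k],4) for k in ('t','q','tool_pos','tool_rot','contact_force','opening')})
E
```

```text
{'t': np.float64(2.45), 'q': array([-5.7080e-01, -1.3370e-01,  1.7620e+00, -1.4000e-03,  1.5128e+00,
       -2.1423e+00]), 'tool_pos': array([ 0.4999, -0.2333,  0.2505]), 'tool_rot': array([ 1.2000e-03, -3.1412e+00,  2.3000e-03]), 'contact_force': array([-0.0355,  0.4964,  0.8185]), 'opening': np.float64(0.0387)}
```

View pics/w1.png

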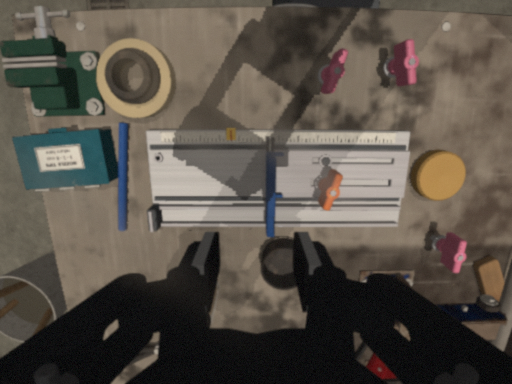

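The view shows the mark at (231,134), the pointer at (270,145), the blue stop at (271,195), the orange wing at (333,190), and the pink look-alikes off the gauge. I'll refine these numbers.

```bash
python3 - <<'E'
from h import *
im=load('w1'); top=load('top0'); hsv=cv2.cvtColor(im['color'],cv2.COLOR_RGB2HSV)
def m(lo,hi,box):
    k=cv2.inRange(hsv,lo,hi); z=np.zeros_like(k); x0,y0,x1,y1=box; z[y0:y1,x0:x1]=k[y0:y1,x0:x1]
    ys,xs=np.nonzero(z); return np.c_[xs,ys].astype(np.float32)
c=m((15,120,100),(35,255,255),(220,122,242,145)); print('yel',c.mean(0),len(c),onz(im,*c.mean(0),.0125))
c=m((3,150,120),(18,255,255),(318,165,348,215)); print('or',c.mean(0),len(c),cv2.minAreaRect(c),onz(im,*c.mean(0),.06))
print(tri([ray(im,*c.mean(0)),ray(top,247.7,192.65)]))
c=m((100,120,30),(125,255,255),(258,130,290,240))
print('blue',len(c),c.min(0),c.max(0))
for r in range(150,238,4):
    q=c[c[:,1]==r][:,0]
    if len(q): print(r,q.min(),q.max())
print(onz(im,271,235,.07),onz(im,271,200,.07))
a=cv2.resize(im['color'][110:245,190:400],None,fx=3.8,fy=3.8,interpolation=cv2.INTER_CUBIC); cv2.imwrite('pics/w1c.png',a[:,:,::-1])
E
```

```text
yel [230.5     133.43617] 94 [ 0.46051299 -0.26576299  0.0125    ]
or [329.7802  198.72528] 91 ((333.0000305175781, 192.50001525878906), (5.813776016235352, 35.7770881652832), 26.56505012512207) [ 0.53183954 -0.14688942  0.06      ]
[ 0.52498041 -0.14739575  0.07320497]
blue 279 [266. 193.] [280. 236.]
194 273.0 275.0
198 270.0 274.0
202 268.0 273.0
206 268.0 273.0
210 267.0 273.0
214 267.0 273.0
218 267.0 272.0
222 266.0 273.0
226 267.0 272.0
230 267.0 273.0
234 267.0 273.0
[ 0.57353657 -0.21570768  0.07      ] [ 0.53039419 -0.2163763   0.07      ]
```

View pics/w1c.png

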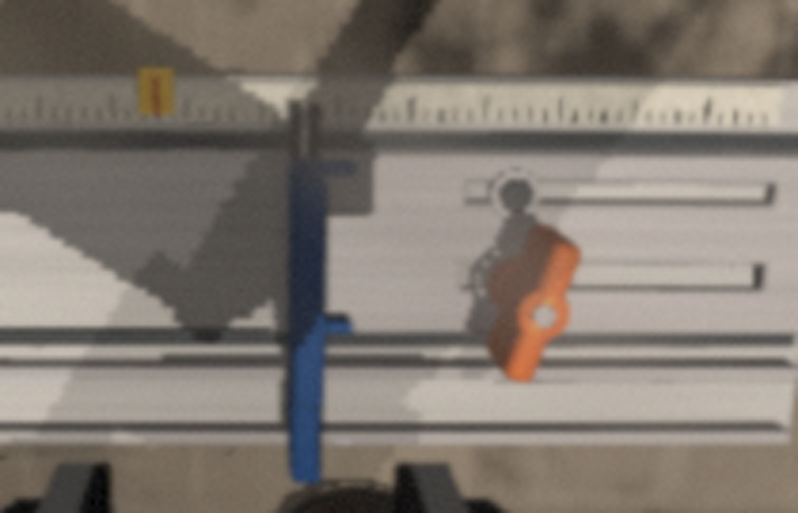

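```bash
python3 - <<'E'
from h import *
im=load('w1')
i=onz(im,190+304.5/3.8,110+100/3.8,.0125); k=onz(im,190+155/3.8,110+92/3.8,.0125); print(i,k,i-k)
print('hub',onz(im,190+545/3.8,110+316/3.8,.068))
E
```

```text
[ 0.46406164 -0.21575902  0.0125    ] [ 0.46147784 -0.26541749  0.0125    ] [0.0025838  0.04965848 0.        ]
hub [ 0.52276    -0.14525696  0.068     ]
```

Emit:
play_rows([
  [[0.1,-2.8,1.9,3,0,0,0],[0.1,-2.8,1.9,8,0,0,0],[0.1,-2.8,1.9,13,0,0,0],[0.1,-2.8,1.9,16.5,0,0,0],[0.1,-2.8,1.9,19,0,0,0],[0.1,-2.8,1.9,20.5,0,0,0],[0.1,-2.8,1.9,21.5,0,0,0],[0.1,-2.8,1.9,21.5,0,0,0]],
])

```text
t: 3.45
tool_pos: [0.5278, -0.2143, 0.0354]
tool_rot: [0.002, -3.141, 0.002]
contact_force: [0.4, -0.2, -0.1]
opening: 0.0387
```

```bash
python3 - <<'E'
from h import *
im=grab('wrist','w2')
o=ctrl.get_obs(); print({k:np.round(o[k],4) for k in ('t','q','tool_pos','tool_rot','contact_force','opening')})
E
```

```text
{'t': np.float64(3.5), 'q': array([-5.1580e-01,  1.2550e-01,  1.8835e+00, -1.6000e-03,  1.1312e+00,
       -2.0869e+00]), 'tool_pos': array([ 0.5283, -0.2147,  0.0361]), 'tool_rot': array([-1.6000e-03,  3.1411e+00, -3.1000e-03]), 'contact_force': array([-0.43  , -0.2398,  0.8444]), 'opening': np.float64(0.0385)}
```

View pics/w2.png

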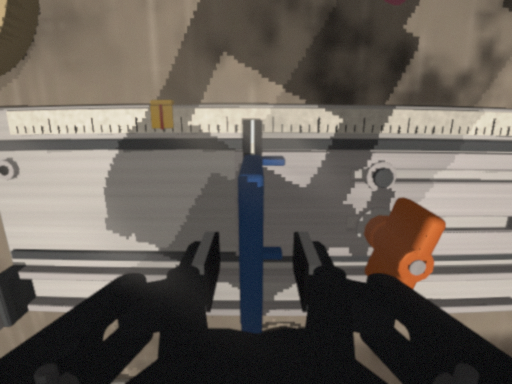

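The stop is between the fingers, with the index line at about (252,125) and the red line at (162,114). I'll close on it.

Emit:
play_rows([
  [[0.6,0,0,0,0,0,0],[0.9,0,0,0,0,0,0],[1,0,0,0,0,0,0],[1,0,0,0,0,0,0],[1,0,0,0,0,0,0]],
], newtons=40)

```text
t: 4.12
tool_pos: [0.5292, -0.2156, 0.0375]
tool_rot: [-0.001, 3.139, -0.006]
contact_force: [-1.3, -3.0, 5.6]
opening: 0.0098
```

```bash
cat > meas.py <<'E'
from h import *
import sys
from scipy.ndimage import center_of_mass
def rowpeaks(im):
    c=im['color'].astype(float); hsv=cv2.cvtColor(im['color'],cv2.COLOR_RGB2HSV)
    k=cv2.inRange(hsv,(15,110,80),(35,255,255)); k[:95]=0;k[140:]=0
    ys,xs=np.nonzero(k); x0,x1,y0,y1=xs.min(),xs.max(),ys.min(),ys.max(); print('yellow box',x0,x1,y0,y1)
    return c,(x0,x1,y0,y1)
if __name__=='__main__':
    im=grab('wrist',sys.argv[1]); o=ctrl.get_obs(); print({k:np.round(o[k],4) for k in ('t','tool_pos','contact_force','opening')})
    c,b=rowpeaks(im)
    # red line: G minimum inside the marker
    R=[]
    for r in range(b[2]+3,b[3]-2):
        g=c[r,b[0]+5:b[1]-4,1]; wgt=np.clip(g.max()-g-0.4*(g.max()-g.min()),0,None); R.append((wgt*np.arange(b[0]+5,b[1]-4)).sum()/wgt.sum())
    ur=np.mean(R); vr=(b[2]+b[3])/2; print('red u',ur,np.std(R),vr,onz(im,ur,vr,.0125))
    a=cv2.resize(im['color'][95:180,140:300],None,fx=5,fy=5,interpolation=cv2.INTER_CUBIC); cv2.imwrite(f'pics/{sys.argv[1]}c.png',a[:,:,::-1])
    s=c.sum(2)/3
    for r in range(118,156,3): print(r,s[r,238:268].astype(int))
E
python3 meas.py w3
```

```text
{'t': np.float64(4.175), 'tool_pos': array([ 0.5292, -0.2156,  0.0375]), 'contact_force': array([-0.6867, -2.5525,  5.7291]), 'opening': np.float64(0.0093)}
yellow box 154 175 97 125
red u 164.05016251583172 0.5215590473038467 111.0 [ 0.46090657 -0.26557796  0.0125    ]
118 [208 211 211 213 210 211 209 210 207 169 116  96  94  94  94  95 119 172
 215 214 176 116  95  94  95  94  95 110 148 177]
121 [181 188 204 209 212 213 212 206 188 151 108  92  91  91  90  95 118 178
 217 219 179 120  91  93  96  91  92 102 138 171]
124 [130 134 177 203 209 210 208 206 189 151 107  92  93  92  94  95 121 179
 220 219 179 118  93  89  91  92  91 100 133 167]
127 [133 139 179 205 210 208 205 203 190 149 106  93  92  91  91  95 118 178
 218 219 179 119  91  91  88  91  93  98 134 166]
130 [171 174 179 179 178 179 178 176 164 135  99  93  90  92  92  92 118 180
 219 219 179 115  92  88  87  89  93 105 135 158]
133 [186 186 187 184 183 181 183 179 167 138 102  91  88  91  90  93 116 172
 209 209 168 113  89  90  89  87  90 103 133 154]
136 [ 99 103 102 102 102 103 103 102 102  94  89  86  90  90  91  91 113 169
 207 204 167 109  87  87  87  88  89  89  95 100]
139 [ 98  96  97  97  99  99  97 101  98  91  80  81  83  84  84  89 113 166
 205 205 165 110  87  86  87  88  85  87  92  99]
142 [ 93  94  92  94  95  98  97  95  93  84  74  74  75  78  80  81 108 166
 206 204 163 107  87  85  84  85  84  85  90  96]
145 [ 90  94  94  93  92  94  96  96  92  79  67  69  70  72  71  75 104 167
 209 207 166 105  82  82  83  82  84  84  90 101]
148 [103  95  93  95  96  98  99  96  92  78  62  61  62  66  66  67 101 165
 208 206 162 101  75  78  79  79  81  86 102 115]
151 [103 109 110 111 109 111 110 106 107  88  59  50  46  53  54  52  60  74
  89  89  75  68  64  67  71  72  74  92 135 163]
154 [100 107 110 107 108 106  98  88  81  72  59  54  52  56  54  53  55  53
  59  59  59  63  61  63  63  66  68  78  81  77]
```

View pics/w3c.png

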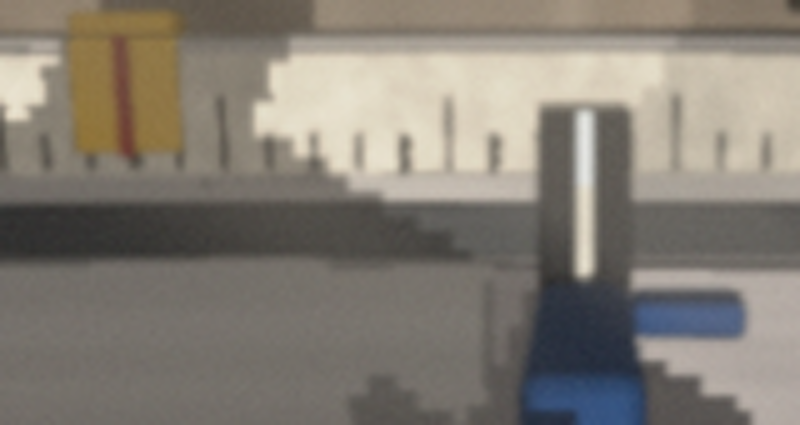

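```bash
python3 - <<'E'
from h import *
im=load('w3')
print(onz(im,256.5,118,.0125)-onz(im,164.8,114,.0125), onz(im,256.5,118,.0125),onz(im,256.5,148,.0125))
E
```

```text
[0.00227568 0.05007833 0.        ] [ 0.46477654 -0.21520682  0.0125    ] [ 0.48111351 -0.21517952  0.0125    ]
```

Emit:
play_rows([
  [[1,0,-0.5,0,0,0,0],[1,0,-1.2,0,0,0,0],[1,0,-2,0,0,0,0],[1,0,-2.8,0,0,0,0],[1,0,-3.6,0,0,0,0],[1,0,-4.3,0,0,0,0],[1,0,-4.8,0,0,0,0],[1,0,-5,0,0,0,0],[1,0,-5,0,0,0,0],[1,0,-5,0,0,0,0]],
])

```text
t: 5.42
tool_pos: [0.5291, -0.2641, 0.0375]
tool_rot: [-0.001, 3.14, -0.0]
contact_force: [-1.5, 5.0, 3.9]
opening: 0.0093
```

```bash
python3 meas.py w4 | cut -c1-150; python3 - <<'E'
import cv2
a=cv2.imread('pics/w4.png')[90:170,200:320]; cv2.imwrite('pics/w4d.png',cv2.resize(a,None,fx=6.6,fy=6.6,interpolation=cv2.INTER_CUBIC))
E
```

```text
{'t': np.float64(5.475), 'tool_pos': array([ 0.5291, -0.264 ,  0.0375]), 'contact_force': array([-0.9395,  5.0834,  4.6668]), 'opening': np.float64(0.
yellow box 242 264 97 124
red u 252.14324233504374 0.38266949240333 110.5 [ 0.46072375 -0.26594529  0.0125    ]
118 [194 196 192 179 168 171 175 169 145 111  91  89  90  90  87  93 119 172
 203 189 146 105  90  93  90  91 101 130 172 199]
121 [198 196 196 182 173 172 172 165 140 107  91  88  89  86  90  93 120 177
 206 194 148 104  88  89  90  92  95 115 165 194]
124 [200 199 196 190 179 172 164 155 139 116  93  89  88  89  87  91 123 175
 206 195 148 103  89  90  92  91  92 114 161 192]
127 [201 196 193 194 186 163 126 109 107  95  87  87  87  88  89  93 123 176
 208 195 150 104  92  89  89  89  91 116 165 195]
130 [181 179 178 176 176 167 163 155 130  99  89  87  87  88  87  91 122 175
 208 193 149 103  89  87  88  88  89 106 140 165]
133 [178 174 175 177 176 176 172 161 135  98  86  86  86  89  86  89 121 175
 206 194 148 103  89  86  89  86  91 105 142 168]
136 [ 96  92  95  96  95  95  97  97  93  83  82  84  83  85  85  91 120 174
 207 191 148 101  87  85  88  86  87  89  96 101]
139 [ 91  89  92  94  93  95  93  96  92  84  77  77  79  83  81  87 120 172
 205 191 145 101  88  87  84  88  85  89  97 104]
142 [ 90  92  92  90  91  92  91  90  89  80  70  71  74  73  77  81 115 175
 205 190 146  99  85  85  85  85  85  90  95 100]
145 [ 90  90  89  87  90  90  91  89  85  77  68  65  66  68  69  77 110 175
 210 193 144  96  84  84  83  83  84  89  95 100]
148 [ 95  91  89  88  90  88  88  88  82  72  63  61  62  64  65  74 112 178
 213 196 146  93  76  76  79  79  81  90 105 116]
151 [105 105 105 105 102 104 104 101  92  72  52  49  50  51  54  57  66  94
 108 104  85  73  68  69  71  72  80 112 153 175]
154 [104 105 104 105 103 102 103 103  92  71  53  55  51  55  54  56  55  54
  56  59  60  60  62  61  64  64  66  67  73  77]
```

View pics/w4d.png

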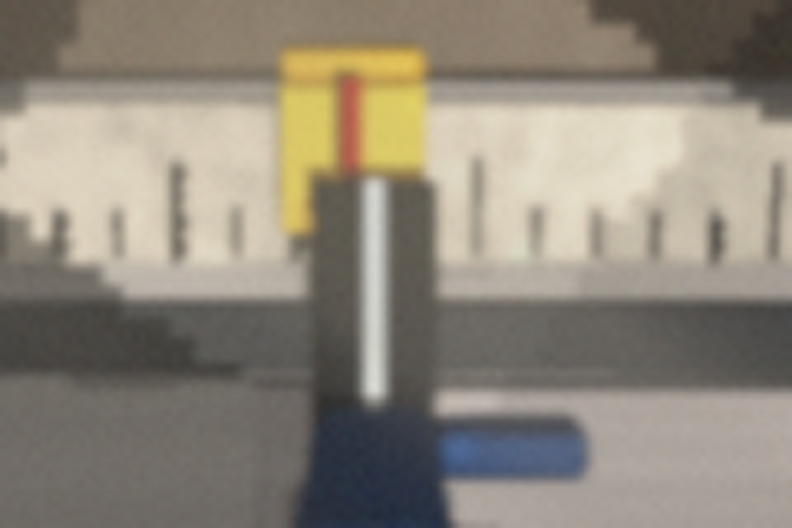

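Index is 3.8 px (about 2.1 mm) short of the red line. The arm lagged about 1.6 mm against the friction, so I'll command that extra distance.

Emit:
play_rows([
  [[1,0,-0.2,0,0,0,0],[1,0,-0.37,0,0,0,0],[1,0,-0.37,0,0,0,0],[1,0,-0.37,0,0,0,0]],
])

```text
t: 5.98
tool_pos: [0.5291, -0.2664, 0.0375]
tool_rot: [-0.001, 3.14, 0.003]
contact_force: [-0.5, 5.9, 5.0]
opening: 0.0092
```

```bash
cat > m2.py <<'E'
from h import *
import sys
t=sys.argv[1]
im=grab('wrist',t); o=ctrl.get_obs(); print({k:np.round(o[k],4) for k in ('t','tool_pos','contact_force','opening')})
c=im['color'].astype(float)
W=[]
for r in range(120,148):
    g=np.clip(c[r,248:266].mean(1)-125,0,None); W.append((g*np.arange(248,266)).sum()/g.sum())
Q=[]
for r in range(104,115):
    d=np.clip(c[r,244:272,0]-c[r,244:272,1]-45,0,None)
    if d.sum()>0: Q.append((r,(d*np.arange(244,272)).sum()/d.sum()))
print('white',W[0],np.mean(W),W[-1]); print('red',[(r,round(q,2)) for r,q in Q],np.mean([q for r,q in Q]))
a=cv2.imread(f'pics/{t}.png')[90:170,200:320]; cv2.imwrite(f'pics/{t}d.png',cv2.resize(a,None,fx=6.6,fy=6.6,interpolation=cv2.INTER_CUBIC))
E
python3 m2.py w5
```

```text
{'t': np.float64(6.025), 'tool_pos': array([ 0.5291, -0.2664,  0.0375]), 'contact_force': array([-1.0371,  5.4374,  4.5696]), 'opening': np.float64(0.009)}
white 256.1535269709544 256.066191586404 255.9701726844584
red [(104, np.float64(257.05)), (105, np.float64(257.0)), (106, np.float64(256.97)), (107, np.float64(256.96)), (108, np.float64(256.93)), (109, np.float64(256.97)), (110, np.float64(256.91)), (111, np.float64(256.95)), (112, np.float64(256.96)), (113, np.float64(256.95)), (114, np.float64(256.97))] 256.964875132273
```

View pics/w5d.png

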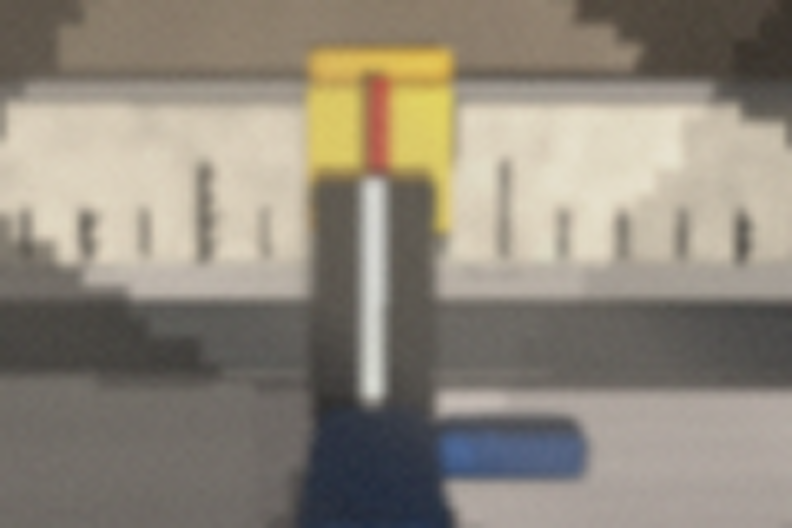

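Index is within about 0.3–0.4 mm, slightly past the line. I'll unload the arm at the present pose, then release and remeasure.

Emit:
play_rows([
  [[1,0,0,0,0,0,0],[1,0,0.05,0,0,0,0],[1,0,0.05,0,0,0,0],[0.3,0,0.05,0,0,0,0],[0.1,0,0.05,0,0,0,0],[0.1,0,0.05,0,0,0,0]],
])

```text
t: 6.78
tool_pos: [0.5289, -0.2657, 0.0372]
tool_rot: [-0.001, 3.141, 0.004]
contact_force: [0.3, 0.2, -0.2]
opening: 0.0384
```

```bash
python3 m2.py w6; python3 - <<'E'
from h import *
im=load('w6')
for v in (108,125,145): print(proj(im,onz(im,256,v,.0125)+[0,0,0]), [proj(im,[x,onz(im,256,110,.0125)[1],.0125]).round(2) for x in (.459,.465,.475)])
E
```

```text
{'t': np.float64(6.825), 'tool_pos': array([ 0.529 , -0.2657,  0.0373]), 'contact_force': array([0.3257, 0.0704, 0.1302]), 'opening': np.float64(0.0382)}
white 256.0870113493064 255.2862597621265 255.38169934640524
red [(104, np.float64(255.68)), (105, np.float64(255.72)), (106, np.float64(255.69)), (107, np.float64(255.66)), (108, np.float64(255.68)), (109, np.float64(255.65)), (110, np.float64(255.7)), (111, np.float64(255.69)), (112, np.float64(255.71)), (113, np.float64(255.69)), (114, np.float64(255.73))] 255.69148687124937
[256. 108.] [array([256.  , 107.62]), array([255.99, 119.01]), array([255.96, 137.54])]
[256. 125.] [array([256.  , 107.62]), array([255.99, 119.01]), array([255.96, 137.54])]
[256. 145.] [array([256.  , 107.62]), array([255.99, 119.01]), array([255.96, 137.54])]
```

View pics/w6d.png

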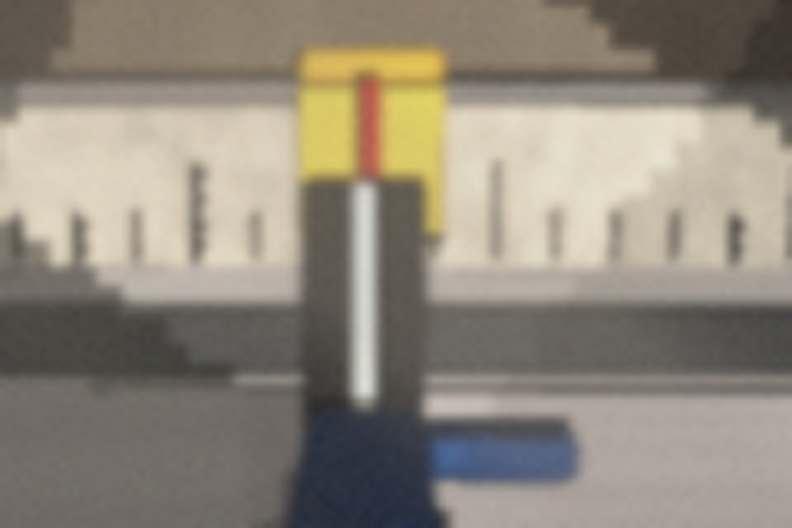

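View pics/w6.png

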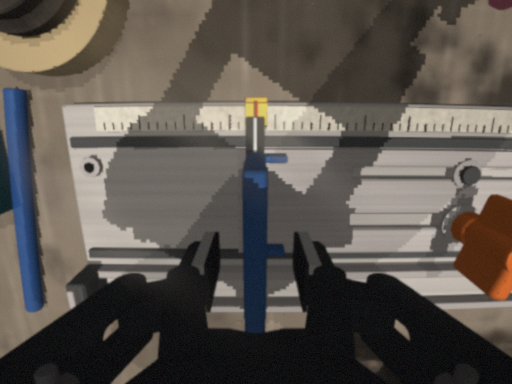

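The marker's width centre and the red centroid both put the index about 0.5 mm too far in −y. I'll regrip and nudge it back.

Emit:
play_rows([
  [[0.7,0,0,0,0,0,0],[1,0,0,0,0,0,0],[1,0,0,0,0,0,0],[1,0,0,0,0,0,0]],
])

```text
t: 7.32
tool_pos: [0.5289, -0.2658, 0.0373]
tool_rot: [-0.001, 3.141, 0.004]
contact_force: [-1.0, -1.1, 0.1]
opening: 0.0095
```

Emit:
play_rows([
  [[1,0,0.1,0,0,0,0],[1,0,0.2,0,0,0,0],[1,0,0.2,0,0,0,0],[1,0,0.2,0,0,0,0]],
])

```text
t: 7.82
tool_pos: [0.529, -0.265, 0.0374]
tool_rot: [-0.001, 3.14, 0.0]
contact_force: [0.5, -6.1, -2.3]
opening: 0.0093
```

```bash
python3 m2.py w7
```

```text
{'t': np.float64(7.875), 'tool_pos': array([ 0.5289, -0.2649,  0.0373]), 'contact_force': array([ 0.1425, -5.036 , -1.6683]), 'opening': np.float64(0.0092)}
white 256.03566121842493 256.0132529931354 256.00457317073176
red [(104, np.float64(254.32)), (105, np.float64(254.3)), (106, np.float64(254.35)), (107, np.float64(254.34)), (108, np.float64(254.3)), (109, np.float64(254.31)), (110, np.float64(254.3)), (111, np.float64(254.32)), (112, np.float64(254.35)), (113, np.float64(254.32)), (114, np.float64(254.35))] 254.32335728169562
```

View pics/w7d.png

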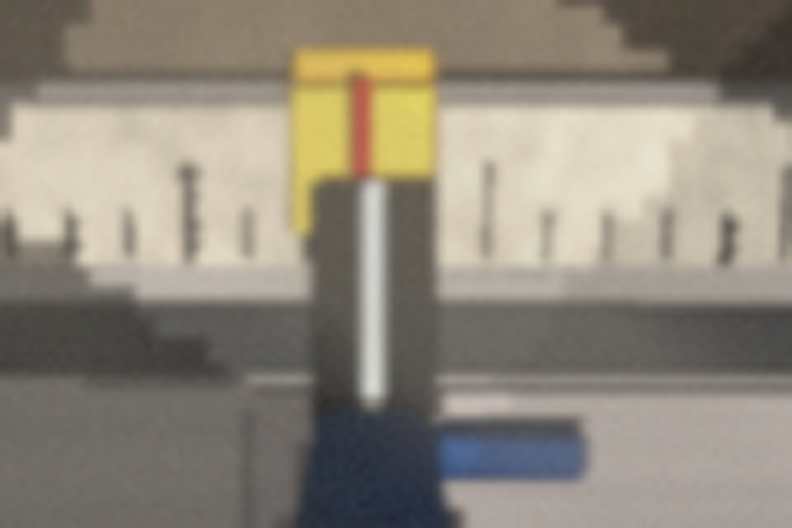

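Emit:
play_rows([
  [[1,0,-0.1,0,0,0,0],[1,0,-0.2,0,0,0,0],[1,0,-0.2,0,0,0,0],[1,0,-0.2,0,0,0,0]],
])

```text
t: 8.38
tool_pos: [0.5289, -0.2654, 0.0373]
tool_rot: [-0.001, 3.141, 0.005]
contact_force: [0.0, 5.1, 2.7]
opening: 0.0094
```

```bash
python3 m2.py w8
```

```text
{'t': np.float64(8.425), 'tool_pos': array([ 0.5289, -0.2654,  0.0373]), 'contact_force': array([-0.6553,  4.329 ,  2.2026]), 'opening': np.float64(0.0097)}
white 256.08500772797527 256.0787701235809 256.077399380805
red [(104, np.float64(255.09)), (105, np.float64(255.12)), (106, np.float64(255.12)), (107, np.float64(255.11)), (108, np.float64(255.11)), (109, np.float64(255.12)), (110, np.float64(255.13)), (111, np.float64(255.12)), (112, np.float64(255.13)), (113, np.float64(255.12)), (114, np.float64(255.11))] 255.1149320485449
```

View pics/w8d.png

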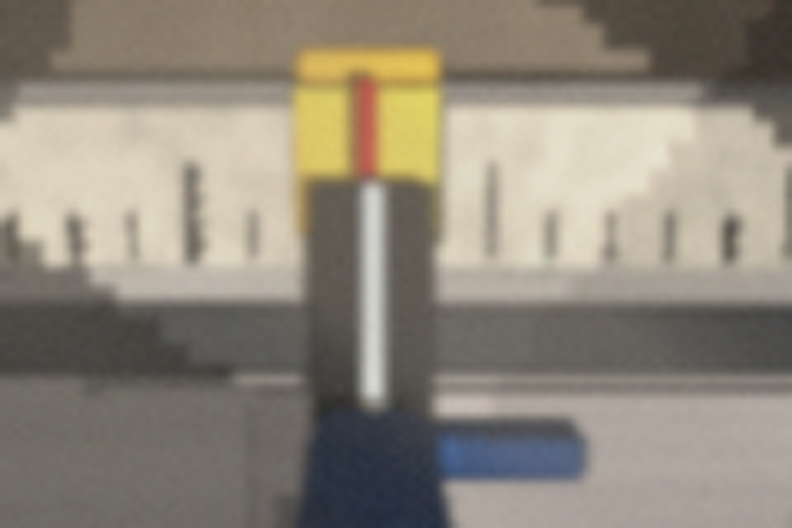

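Index is now about +0.3 mm from the line. The earlier release shifted it roughly −0.3 mm, so I'll release the same way and then rise above the knob.

Emit:
play_rows([
  [[1,0,0,0,0,0,0],[1,0,0,0,0,0,0],[0.3,0,0,0,0,0,0],[0.1,0,0,0,0,0,0],[0.1,0,0,0,0,0,0]],
])

```text
t: 9.05
tool_pos: [0.529, -0.2655, 0.0373]
tool_rot: [-0.001, 3.141, 0.005]
contact_force: [0.0, 0.6, 0.3]
opening: 0.0386
```

```bash
python3 m2.py w9
```

```text
{'t': np.float64(9.1), 'tool_pos': array([ 0.5289, -0.2655,  0.0373]), 'contact_force': array([-0.0316, -0.7645,  0.5687]), 'opening': np.float64(0.0381)}
white 256.3468795355588 256.32946377092975 256.3088857545839
red [(104, np.float64(255.3)), (105, np.float64(255.31)), (106, np.float64(255.32)), (107, np.float64(255.32)), (108, np.float64(255.34)), (109, np.float64(255.3)), (110, np.float64(255.3)), (111, np.float64(255.35)), (112, np.float64(255.3)), (113, np.float64(255.31)), (114, np.float64(255.28))] 255.3103399628464
```

View pics/w9d.png

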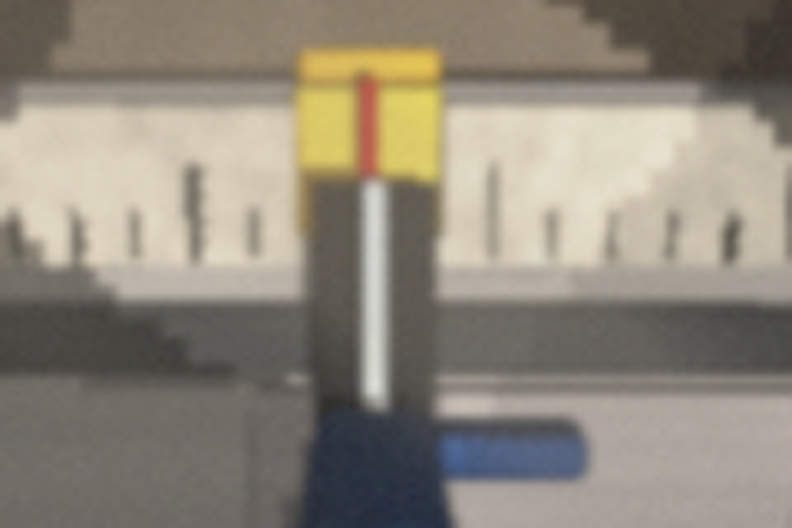

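Released, the index is within about 0.4 mm of the red line, which I'll accept. Now to hover above the orange knob.

Emit:
play_rows([
  [[0.1,0,0,-3,0,0,0],[0.1,0,0,-6,0,0,0],[0.1,0.1,2,-8.3,0,0,0],[0.1,0.3,6,-8.3,0,0,6],[0.1,0.5,10,-8.3,0,0,12],[0.1,0.6,12,-8.3,0,0,17],[0.1,0.6,12,-8.3,0,0,17],[0.1,0.6,12,-8.3,0,0,17]],
])

```text
t: 10.1
tool_pos: [0.523, -0.1464, 0.1209]
tool_rot: [0.462, 3.106, 0.004]
contact_force: [-0.3, 0.5, -0.2]
opening: 0.0387
```

```bash
python3 - <<'E'
from h import *
im=grab('wrist','k1')
o=ctrl.get_obs(); print({k:np.round(o[k],4) for k in ('t','q','tool_pos','tool_rot','contact_force','wrist_torque','opening')})
E
```

```text
{'t': np.float64(10.15), 'q': array([-0.4119, -0.0478,  1.9041,  0.003 ,  1.2852, -1.6877]), 'tool_pos': array([ 0.5229, -0.1466,  0.1208]), 'tool_rot': array([0.4629, 3.1065, 0.0044]), 'contact_force': array([-0.7317,  0.6359, -0.6046]), 'wrist_torque': array([ 0.0251,  0.0136, -0.0083]), 'opening': np.float64(0.0384)}
```

View pics/k1.png

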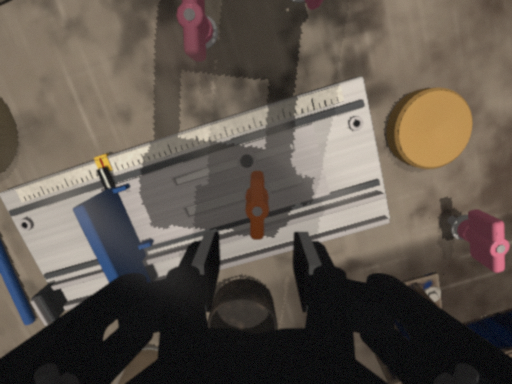

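The wing is centred between the jaws, hub at (257,211), and lies along the pads.

```bash
python3 - <<'E'
from h import *
im=load('k1'); w2=load('w2'); w1=load('w1')
print(onz(im,257,211,.067),tri([ray(im,257,211),ray(w2,417,268),ray(w1,333.4,193.2)]))
hsv=cv2.cvtColor(im['color'],cv2.COLOR_RGB2HSV); k=cv2.inRange(hsv,(3,130,60),(18,255,255)); k[:160]=0;k[245:]=0;k[:,:235]=0;k[:,280:]=0
ys,xs=np.nonzero(k); c=np.c_[xs,ys].astype(np.float32); print(c.min(0),c.max(0),cv2.fitLine(c,cv2.DIST_L2,0,.01,.01).ravel())
for v in (175,238): q=xs[ys==v]; print(v,q.min(),q.max(),onz(im,q.mean(),v,.068))
E
```

```text
[ 0.52265171 -0.14494928  0.067     ] [ 0.52328644 -0.14495783  0.0657463 ]
[246. 171.] [268. 238.] [ 2.1572510e-04 -1.0000000e+00  2.5669827e+02  2.0405046e+02]
175 252 262 [ 0.49790643 -0.13747343  0.068     ]
238 254 259 [ 0.54172057 -0.15109116  0.068     ]
```

Emit:
play_rows([
  [[0.1,0,0.14,2,0,0,0],[0.1,0,0.14,4.5,0,0,0],[0.1,0,0.14,6.5,0,0,0],[0.1,0,0.14,7.6,0,0,0],[0.1,0,0.14,8.1,0,0,0],[0.1,0,0.14,8.1,0,0,0],[0.6,0,0.14,8.1,0,0,0],[1,0,0.14,8.1,0,0,0],[1,0,0.14,8.1,0,0,0],[1,0,0.14,8.1,0,0,0],[1,0,0.14,8.1,0,0,0]],
], newtons=60)

```text
t: 11.52
tool_pos: [0.524, -0.1459, 0.0409]
tool_rot: [0.463, 3.105, 0.002]
contact_force: [-2.4, -3.4, 5.9]
opening: 0.0086
```

```bash
cat > st.py <<'E'
from h import *
from scipy.spatial.transform import Rotation as R
T=[];Y=[];
o=ctrl.get_obs(); M=R.from_rotvec(o['tool_rot']).as_matrix(); yaw=np.degrees(np.arctan2(-M[0,1],M[1,1]))
print({k:np.round(o[k],4) for k in ('t','q','tool_pos','contact_force','wrist_torque','opening')},'yaw',yaw.round(2))
E
python3 st.py
```

```text
{'t': np.float64(11.525), 'q': array([-0.4093,  0.059 ,  1.9457,  0.0021,  1.1352, -1.685 ]), 'tool_pos': array([ 0.524 , -0.1459,  0.0409]), 'contact_force': array([-2.3695, -3.3655,  5.9118]), 'wrist_torque': array([-0.5016,  0.4366, -0.2029]), 'opening': np.float64(0.0086)} yaw -16.96
```

Emit:
play_rows([
  [[1,0,0,0,0,0,2],[1,0,0,0,0,0,4],[1,0,0,0,0,0,6]],
])

```text
t: 11.9
tool_pos: [0.5239, -0.146, 0.0409]
tool_rot: [0.628, 3.076, 0.001]
contact_force: [-2.5, -2.2, 3.3]
opening: 0.0092
```

```bash
python3 st.py
```

```text
{'t': np.float64(11.9), 'q': array([-4.0940e-01,  5.9000e-02,  1.9457e+00,  1.5000e-03,  1.1352e+00,
       -1.5783e+00]), 'tool_pos': array([ 0.5239, -0.146 ,  0.0409]), 'contact_force': array([-2.5107, -2.2203,  3.3296]), 'wrist_torque': array([-0.5404,  0.3147,  0.2654]), 'opening': np.float64(0.0092)} yaw -23.06
```

Emit:
play_rows([
  [[1,0,0,0,0,0,2],[1,0,0,0,0,0,4],[1,0,0,0,0,0,6]],
])

```text
t: 12.28
tool_pos: [0.5239, -0.1462, 0.0409]
tool_rot: [0.791, 3.038, 0.001]
contact_force: [-3.1, -3.0, 2.9]
opening: 0.0094
```

```bash
python3 st.py
```

```text
{'t': np.float64(12.275), 'q': array([-4.0950e-01,  5.9000e-02,  1.9457e+00,  1.0000e-03,  1.1352e+00,
       -1.4713e+00]), 'tool_pos': array([ 0.5239, -0.1462,  0.0409]), 'contact_force': array([-3.1047, -2.9702,  2.9317]), 'wrist_torque': array([-0.6164,  0.3333,  0.281 ]), 'opening': np.float64(0.0094)} yaw -29.19
```

Emit:
play_rows([
  [[1,0,0,0,0,0,2],[1,0,0,0,0,0,4]],
])

```text
t: 12.52
tool_pos: [0.5238, -0.1463, 0.041]
tool_rot: [0.9, 3.008, 0.001]
contact_force: [-3.1, -3.3, 2.0]
opening: 0.0088
```

```bash
python3 st.py | grep -o "'wrist.*"
```

```text
'wrist_torque': array([-0.5973,  0.4161,  0.1971]), 'opening': np.float64(0.0088)} yaw -33.32
```

Emit:
play_rows([
  [[1,0,0,0,0,0,2],[1,0,0,0,0,0,4]],
])

```text
t: 12.78
tool_pos: [0.5237, -0.1464, 0.0409]
tool_rot: [1.008, 2.974, 0.0]
contact_force: [-1.7, -4.1, 4.0]
opening: 0.0089
```

```bash
python3 st.py | grep -o "'wrist.*"
```

```text
'wrist_torque': array([-0.6898,  0.4064,  0.275 ]), 'opening': np.float64(0.0089)} yaw -37.45
```

Emit:
play_rows([
  [[1,0,0,0,0,0,2],[1,0,0,0,0,0,4]],
])

```text
t: 13.02
tool_pos: [0.5237, -0.1465, 0.041]
tool_rot: [1.115, 2.936, -0.0]
contact_force: [-2.5, -4.3, 3.2]
opening: 0.0088
```

```bash
python3 st.py | grep -o "'wrist.*"
```

```text
'wrist_torque': array([-0.7419,  0.5015,  0.2236]), 'opening': np.float64(0.0088)} yaw -41.58
```

```bash
cat > tq.py <<'E'
from h import *
from scipy.spatial.transform import Rotation as R
z=[];e=[]
for i in range(6):
    o=ctrl.get_obs(); z.append(o['wrist_torque'][2]); e.append(o['effort'][5])
    if i<5: ctrl.get_image('wrist')
M=R.from_rotvec(o['tool_rot']).as_matrix(); yaw=np.degrees(np.arctan2(-M[0,1],M[1,1]))
print('t',round(float(o['t']),2),'yaw',yaw.round(2),'tz',np.round(z,3),'mean',np.mean(z).round(3),'eff',np.round(e,3),o['contact_force'].round(1),o['tool_pos'].round(4))
E
python3 tq.py
```

```text
t 13.28 yaw -41.55 tz [0.224 0.191 0.098 0.112 0.06  0.065] mean 0.125 eff [0.035 0.258 0.18  0.091 0.078 0.078] [-2.9 -3.9  2.8] [ 0.5237 -0.1465  0.041 ]
```

Emit:
play_rows([
  [[1,0,0,0,0,0,2],[1,0,0,0,0,0,4]],
])

```text
t: 13.52
tool_pos: [0.5236, -0.1466, 0.041]
tool_rot: [1.219, 2.894, -0.0]
contact_force: [-3.2, -4.4, 3.6]
opening: 0.0091
```

```bash
python3 tq.py
```

```text
t 13.78 yaw -45.67 tz [0.282 0.169 0.116 0.037 0.108 0.105] mean 0.136 eff [0.032 0.27  0.194 0.104 0.09  0.09 ] [-3.1 -3.6  2.2] [ 0.5236 -0.1466  0.041 ]
```

Emit:
play_rows([
  [[1,0,0,0,0,0,2],[1,0,0,0,0,0,4]],
])

```text
t: 14.02
tool_pos: [0.5235, -0.1467, 0.041]
tool_rot: [1.322, 2.848, -0.0]
contact_force: [-2.9, -3.8, 3.6]
opening: 0.009
```

```bash
python3 tq.py
```

```text
t 14.28 yaw -49.78 tz [0.256 0.156 0.104 0.119 0.083 0.14 ] mean 0.143 eff [0.033 0.27  0.194 0.104 0.091 0.091] [-2.5 -4.2  2.3] [ 0.5235 -0.1467  0.0409]
```

effort[5], read one period after the move, is a nearly noise-free torque signal with a loose baseline of 0.27. I'll keep the same procedure for every step.

```bash
sed -i 's/range(6)/range(4)/;s/i<5/i<3/' tq.py
```

Emit:
play_rows([
  [[1,0,0,0,0,0,2],[1,0,0,0,0,0,4]],
])

```text
t: 14.52
tool_pos: [0.5234, -0.1468, 0.041]
tool_rot: [1.424, 2.799, -0.001]
contact_force: [-2.8, -4.1, 2.9]
opening: 0.0089
```

```bash
python3 tq.py
```

```text
t 14.68 yaw -53.89 tz [0.271 0.148 0.078 0.14 ] mean 0.159 eff [0.032 0.27  0.194 0.104] [-3.4 -5.1  3.3] [ 0.5234 -0.1468  0.0409]
```

Emit:
play_rows([
  [[1,0,0,0,0,0,2],[1,0,0,0,0,0,4]],
])

```text
t: 14.92
tool_pos: [0.5233, -0.1469, 0.041]
tool_rot: [1.523, 2.746, -0.001]
contact_force: [-3.2, -3.4, 3.9]
opening: 0.0089
```

```bash
python3 tq.py
```

```text
t 15.07 yaw -58.0 tz [0.261 0.136 0.093 0.069] mean 0.14 eff [0.032 0.27  0.193 0.104] [-3.7 -3.5  2.4] [ 0.5233 -0.1469  0.041 ]
```

Emit:
play_rows([
  [[1,0,0,0,0,0,2],[1,0,0,0,0,0,4]],
])

```text
t: 15.32
tool_pos: [0.5232, -0.147, 0.041]
tool_rot: [1.621, 2.69, -0.001]
contact_force: [-4.5, -4.7, 4.2]
opening: 0.0087
```

```bash
python3 tq.py
```

```text
t 15.47 yaw -62.11 tz [0.224 0.115 0.075 0.069] mean 0.121 eff [0.036 0.273 0.195 0.106] [-2.6 -3.9  2.5] [ 0.5232 -0.1469  0.0409]
```

Emit:
play_rows([
  [[1,0,0,0,0,0,2],[1,0,0,0,0,0,4]],
])

```text
t: 15.72
tool_pos: [0.5231, -0.147, 0.041]
tool_rot: [1.716, 2.631, -0.002]
contact_force: [-3.2, -4.2, 2.8]
opening: 0.0089
```

```bash
python3 tq.py
```

```text
t 15.88 yaw -66.22 tz [0.301 0.202 0.178 0.171] mean 0.213 eff [0.107 0.325 0.25  0.161] [-3.6 -3.8  3.2] [ 0.5231 -0.147   0.041 ]
```

Emit:
play_rows([
  [[1,0,0,0,0,0,2],[1,0,0,0,0,0,4]],
])

```text
t: 16.12
tool_pos: [0.523, -0.1471, 0.0411]
tool_rot: [1.809, 2.568, -0.002]
contact_force: [-2.8, -4.8, 4.1]
opening: 0.0093
```

```bash
python3 tq.py
```

```text
t 16.27 yaw -70.29 tz [0.458 0.318 0.284 0.286] mean 0.336 eff [0.206 0.421 0.35  0.261] [-3.1 -4.3  2.5] [ 0.523  -0.1471  0.0411]
```

The torque rise began at yaw ≈ −64°. My aim is 0.2–0.23 rad past that, i.e. about −76°.

Emit:
play_rows([
  [[1,0,0,0,0,0,2],[1,0,0,0,0,0,4]],
])

```text
t: 16.52
tool_pos: [0.5228, -0.1471, 0.0411]
tool_rot: [1.899, 2.502, -0.003]
contact_force: [-2.9, -4.0, 3.8]
opening: 0.0089
```

```bash
python3 tq.py
```

```text
t 16.68 yaw -74.35 tz [0.529 0.421 0.382 0.332] mean 0.416 eff [0.295 0.526 0.46  0.371] [-4.2 -4.1  4.2] [ 0.5228 -0.1471  0.0411]
```

By angle the knob is about 0.18 rad past first contact, and by torque about 0.25. Adding 1.5° keeps both estimates inside the window.

Emit:
play_rows([
  [[1,0,0,0,0,0,0.8],[1,0,0,0,0,0,1.5]],
])

```text
t: 16.92
tool_pos: [0.5228, -0.1471, 0.0411]
tool_rot: [1.932, 2.477, -0.003]
contact_force: [-2.7, -3.9, 3.0]
opening: 0.0086
```

```bash
python3 tq.py
```

```text
t 17.07 yaw -75.89 tz [0.571 0.523 0.499 0.433] mean 0.507 eff [0.466 0.533 0.514 0.483] [-3.5 -4.4  3.5] [ 0.5228 -0.1472  0.0412]
```

Emit:
play_rows([
  [[1,0,0,0,0,0,0],[0.5,0,0,0,0,0,0],[0.1,0,0,0,0,0,0],[0.1,0,0,0,0,0,0],[0.1,0,0,-2,0,0,0],[0.1,0,0,-5,0,0,0],[0.1,0,0,-9,0,0,0],[0.1,0,0,-13,0,0,0],[0.1,0,0,-13,0,0,0]],
])

```text
t: 18.2
tool_pos: [0.5258, -0.148, 0.1775]
tool_rot: [1.926, 2.469, 0.002]
contact_force: [-0.9, -0.2, 0.3]
opening: 0.0386
```

```bash
python3 st.py; python3 - <<'E'
from h import *
grab('wrist','f1')
E
```

```text
{'t': np.float64(18.2), 'q': array([-4.0980e-01, -1.0320e-01,  1.8570e+00, -1.6000e-03,  1.3775e+00,
       -6.5570e-01]), 'tool_pos': array([ 0.5258, -0.148 ,  0.1775]), 'contact_force': array([-0.873 , -0.2176,  0.273 ]), 'wrist_torque': array([ 0.0065, -0.0109, -0.0226]), 'opening': np.float64(0.0386)} yaw -75.89
```

View pics/f1.png

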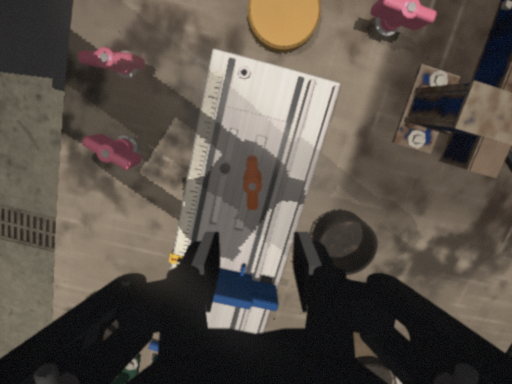

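The wing stays along the tool axis after release (256,183), so there was no spring-back. Now I'll recheck the index from directly above it.

Emit:
play_rows([
  [[0.1,-2,-0.5,0,0,0,-9],[0.1,-4,-1,0,0,0,-18],[0.1,-6,-1.5,0,0,0,-27],[0.1,-8,-2,0,0,0,-36],[0.1,-10,-2.4,0,0,0,-45],[0.1,-11.5,-2.6,0,0,0,-55],[0.1,-11.5,-2.6,0,0,0,-65],[0.1,-11.5,-2.6,2,0,0,-75.5],[0.1,-11.5,-2.6,5,0,0,-75.9],[0.1,-11.5,-2.6,6.7,0,0,-75.9],[0.1,-11.5,-2.6,6.7,0,0,-75.9],[0.1,-11.5,-2.6,6.7,0,0,-75.9]],
])

```text
t: 19.75
tool_pos: [0.528, -0.2658, 0.109]
tool_rot: [0.0, 3.136, -0.007]
contact_force: [-0.9, 0.2, 0.3]
opening: 0.0388
```

```bash
python3 st.py; python3 - <<'E'
from h import *
grab('wrist','f2')
a=cv2.imread('pics/f2.png')[90:180,180:320]; cv2.imwrite('pics/f2d.png',cv2.resize(a,None,fx=5.6,fy=5.6,interpolation=cv2.INTER_CUBIC))
E
```

```text
{'t': np.float64(19.75), 'q': array([-5.9200e-01,  7.4300e-02,  1.8020e+00, -6.0000e-04,  1.2582e+00,
       -2.1626e+00]), 'tool_pos': array([ 0.528 , -0.2658,  0.109 ]), 'contact_force': array([-0.9013,  0.2339,  0.3347]), 'wrist_torque': array([ 0.0744,  0.0558, -0.0147]), 'opening': np.float64(0.0388)} yaw -0.0
```

View pics/f2.png

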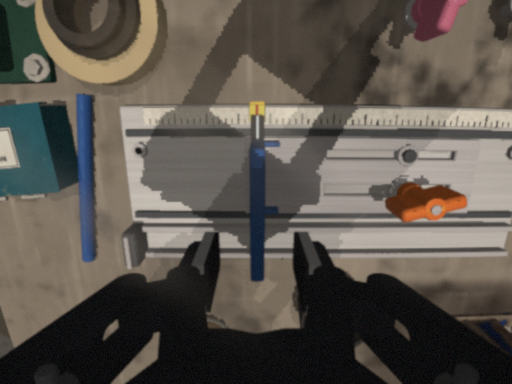

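View pics/f2d.png

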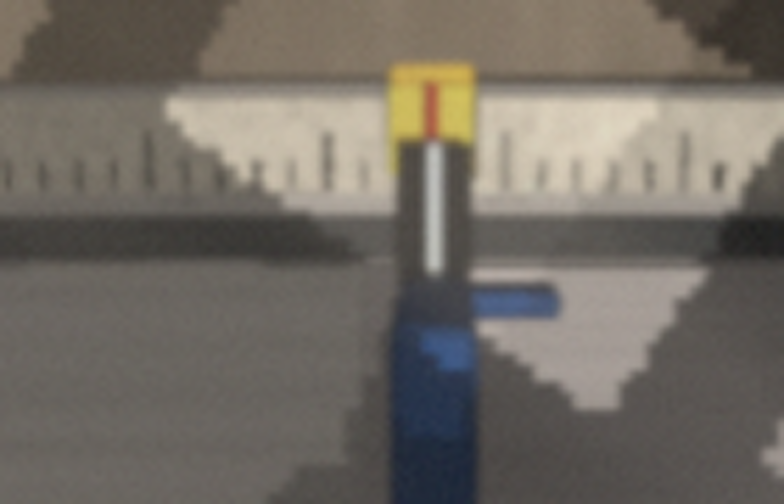

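The index stands at the red line, about 0.3 mm off. The wing is tightened, nothing else has moved, and the gripper is clear.

```bash
python3 -c "
from station import ctrl
print(ctrl.finish_job())"
```

```text
the job is handed in; nothing more can be done
None
```

The stop is set to the mark and clamped, and I handed the job in at about 20 s of the 59 s allowed. No verdict was reported.

- **Stop position:** I slid the blue stop about 50 mm to the yellow marker, overshooting and correcting by under 1 mm along the way. After clamping, the wrist picture puts the index within 0.3–0.4 mm of the red line. That is near the limit of what the picture resolves.
- **Clamp:** I turned the orange knob clockwise about 59° (1.03 rad). The torque stayed level near 0.25–0.27 N m until about 0.82 rad of turn, then rose. I stopped 0.2 rad past that point, with wrist torque at about 0.5 N m, and the wing did not spring back when released.
- **Disagreement:** the torque rose faster than stated, about 0.14 N m per 0.1 rad instead of 0.06–0.1. Going by torque alone, I would be about 0.26 rad past contact. Both estimates are inside the 0.15–0.3 rad window. I did not measure the clamp force itself.
- **Everything else:** I never touched the cup, jar, rod or wax cake, and the cup, rod and cake looked undisturbed in the pictures taken afterwards. The jar was not checked again. The gripper was clear of everything at hand-in.

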